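Tilt the sanding table to the index and hold it for clamping

TASK

I want to clamp the sanding table at its new tilt: first press the red stop cap on the yellow box fully in so the fan cannot start, and only then raise the perforated worktop smoothly by its bow handle until its white pointer meets the red index on the quadrant. The clamp knobs are loose, so finish while still holding the worktop there by the handle, steady, so that I can tighten them. Leave the red index where it is set, never let the worktop drop, and do not disturb the other things on the bench.

Things in the scene. Friction and masses are not known exactly. Their poses are not given: they have to be found in the camera images.
- sander: Tilting sanding table: blue housing, 310 (x) x 350 (y) mm, fixed; aluminium worktop hinged along its far (+x) edge. Origin: centre of the underside; x points from handle edge to hinge edge, z up. Hinge line: along y, 160 mm in +x of the origin, 112 mm up. Steel quadrant rails, ticked every 5 degrees, stand 183 mm either side of the middle, up to 280 mm above the bench.
- worktop: Perforated worktop with bow handle at the robot-side edge, 0.6 to 1 kg, free hinge (falls flat if let go), tilts to 0.8 rad. Origin: middle of the handle's round bar (12 mm thick, 130 mm along y, can turn in a grip), 363 mm from the hinge line, 112 mm above the bench when flat. x points to the hinge line, z is the face's normal. Gap bar to worktop edge 37 mm; handle feet at y +-60 mm.
- worktop_pointer (a point): Tip of the white pointer (about 7 mm wide) on the worktop's left (+y) side, 245 mm from the hinge line; it moves with the worktop and has its axes.
- index_tip (a point): Red index clamped on the left (+y) quadrant rail, about 18 mm across. This point: on its centre line, 245 mm from the hinge line, where the white pointer's tip comes when at the mark. Its x axis points at the hinge line, parallel to the worktop's x axis when at the mark; the wanted tilt is 0.28 to 0.56 rad, and its sine is this point's height above the hinge line over 245 mm.
- stop_box: Yellow stop station, 70 x 70 x 52 mm high, screwed to the bench to the left or right of the sander. Origin: centre of its underside; z up.
- stop_cap (a joint): Travel of the red mushroom stop cap in m: 0 = out (fan enabled), 0.008 = fully in. Pressed straight down with about 5 N of steady resistance over the whole travel, then it meets a hard stop; it stays in where it is left.
- stop_cap_top (a point): Centre of the top of the red mushroom cap, 40 mm diameter, 84 mm above the bench when out; moves down with the cap.
- paint_tin: small paint tin with a green band, 80 mm diameter, 85 mm high. Origin: centre of its underside, on the bench. Bystander, to be left alone.
- spray_can: red spray can with a white cap, 65 mm diameter, 192 mm high. Origin: centre of its underside, on the bench. Bystander, to be left alone.
- glue_bottle: yellow wood-glue bottle with an orange cap, 60 mm diameter, 190 mm high. Origin: centre of its underside, on the bench. Bystander, to be left alone.
- sanding_block: cork sanding block, 62 x 112 x 36 mm high. Origin: centre of its underside, on the bench. Bystander, to be left alone.
- tape_roll: roll of paper tape lying flat, 96 mm diameter, 25 mm high. Origin: centre of its underside, on the bench. Bystander, to be left alone.
- offcut: wooden offcut, 45 x 160 x 22 mm high. Origin: centre of its underside, on the bench. Bystander, to be left alone.
- bar_clamp_jaw (a point): orange and black quick clamp lying flat, bar 300 mm long, about 110 mm wide, 40 mm high. This point: inside the black fixed jaw at the end of the bar, 20 mm above the bench. Bystander, to be left alone.

How it is judged:
On the way, in this order (a step that is already met when the one before it is completed fails the run):
1. the red stop cap is pressed in (value of joint stop_cap above 0.006 m), for 0.2 s.
2. the worktop is held by its handle at the red index (angle between the x axis of worktop_pointer and the x axis of index_tip, either way round below 0.045 rad and contact force between the fingers and worktop above 1 N and distance between the grasp point and worktop below 0.085 m and value of joint stop_cap above 0.006 m), for 0.3 s.
At the end, for the whole second after the job is handed in: The stop cap is in (over 6 of its 8 mm); the worktop's angle is within 0.045 rad (2.6 degrees) of the red index, still (under 0.06 rad/s), held by the fingers (contact over 1 N) at the bow handle (TCP within 85 mm of its middle), so that the handle stays raised (all of step 2 and angular speed of worktop below 0.06 rad/s and height (world z) of worktop above 0.17 m); the arm keeps its last pose, push and grip.
It fails at once if the worktop is raised before the stop cap is in (height (world z) of worktop above 0.134 m and value of joint stop_cap below 0.006 m).
It fails at once if the worktop drops or is flung up (faster than 1.5 rad/s) (angular speed of worktop above 1.5 rad/s).
It fails at once if the red index is shifted (distance of index_tip from where it was at the start of the episode above 0.008 m).
It fails at once if a bystander is disturbed (moved more than 25 mm) (distance of any of paint_tin, spray_can, glue_bottle, sanding_block, tape_roll, offcut, bar_clamp_jaw from where it was at the start of the episode above 0.025 m).
It also fails if it takes over 54 s, if anything falls off the work surface, if the arm or the gripper's body presses on something with over 40 N, if the wrist force passes 120 N, or if a joint passes its speed limit or range.

ROBOT

A 6-joint arm with a two-finger parallel gripper is mounted at the origin on the work surface. World frame = base frame: x ahead of the robot, y to its left, z up, the work surface at z = 0. Lengths are in m, angles in rad, forces in N, time in s.
With the tool pointing down it reaches from about 0.35 to 0.775 m from the base axis. Payload 7.3 kg.
Tool frame: the origin (TCP) lies between the finger pads, 19 mm behind the fingertips; this is the grasp point; z points along the fingers, y is the line along which they close (so a half turn about z gives the same grasp; the last joint's range is limited). The gripper opens to 92 mm and grips with 3 to 60 N. Pads are 19 mm wide; open, the fingers measure 130 mm over their backs; the gripper's body (75 mm by 190 mm) begins 47 mm behind the grasp point.
Start: joints at [1.094, 0.342, 1.524, -0, 1.275, -0.146], TCP at [0.171, 0.497, 0.246] pointing down, gripper open.
Joint ranges: [-2.53, 2.53], [-0.77, 2.02], [0.04, 2.7], [-1, 4.14], [0.28, 2.66], [-3.11, 3.11]. Speed limits (rad/s): [2.57, 2.57, 3.14, 3.14, 3.14, 3.14].

INTERFACE

Orientations are given as [roll, pitch, yaw] about the fixed x, y, z axes, in that order (R = Rz(yaw) Ry(pitch) Rx(roll)).
In Python, from cell import robot, camrig, hand_in, observe gives the robot as it stands (robot), with the cameras (camrig), the job as plain functions and the readings as plain functions.
- The arm moves only by the tool advance, called after ">>>" as name(argument=value, ...), one argument or row to a line, values as JSON. Schema: {"type":"object","properties":{"ticks":{"type":"object","properties":{"increments":{"type":"array","items":{"type":"array","items":{"type":"number"},"minItems":6,"maxItems":6},"minItems":1,"maxItems":8}},"additionalProperties":false,"required":["increments"]},"aperture":{"type":"number"},"grip_n":{"type":"number"},"only":{"type":"string"},"quiet":{"type":"boolean"},"lines":{"type":"string"}},"required":["ticks"],"additionalProperties":false}. ticks is an object whose key "increments" holds a list of rows, 1 to 8 of them, each of 6 numbers: dx, dy, dz in a scale on which 1.0 is 0.25 m, then a rotation vector rx, ry, rz in shares of pi/2 rad (1.0 is pi/2 rad); each row shifts and turns the commanded pose from where the row before left it, along the tool's axes as they then stand; what a row does not reach is not made up. A row lasts 1/12 s, in which the tool goes at most 0.0417 m and 0.125 rad, less where a joint would pass 70% of its speed; a pose out of reach is approached as far as the arm can. aperture is the finger opening in m, set as the call begins (left out keeps the last). The fingers move at their own pace and stop on an object; grip_n is the grip in N (left out, the last holds). Time passes only in rows, so rows that do not move let the fingers close. The tool returns the time, the measured TCP pose, the force, the opening and the grip force at its end. only (a regular expression) keeps the lines of the reply that match it, lines (a string "A,B") keeps lines A to B, and quiet returns only ok. No shift or turn number may pass 1 either way. Input that does not fit is refused with a message, and nothing moves.
- observe(): the state, without advancing time (a new reading comes with each control period).
- camrig.read_camera(name): name is "side" or "top"; returns a dict with "image" (480x640x3 uint8, red, green, blue), "fx", "fy", "cx", "cy" (pixels), "pose" (4x4, takes a point from camera to world coordinates). Camera axes: x right, y down, z forward; pixel columns grow to the right and rows downward; lengths in m; the calibration is good to about 2 mm. A picture is of the moment at which its call begins. There is no depth.
- hand_in(): hands the job in; it is judged then, once.
The state is a dict: "time": time; "qpos": joint angles; "qvel": joint speeds; "joint_efforts": joint torques, N m; "tool_pos": TCP position; "tool_rot": TCP orientation; "contact_force": force on the tool from outside, world axes, zero at the start; "torque": the same for the moment, N m; "opening": finger opening in m; "grip_force": force on a finger pad.
Only numpy, scipy, OpenCV 4.12 (cv2) and the standard library are available. Lean on these libraries where they do the work, as an engineer would, in place of code of your own. Each camera call takes 0.05 s, during which the arm holds its last target. There are 200 camera calls.

## Working session

There is one attempt and no reset: what is moved stays moved. The work goes in short steps, Python scripts to look and compute and a tool call to move; the robot and the scene stay as the last step left them, time stands still between calls to the robot, and variables do not carry over. Pictures are saved under pics/ and viewed, at most 10 in all, crops included, and the job is handed in when it is done.

```bash
ls; mkdir -p pics; python3 - <<'E'
from cell import robot, camrig, hand_in, observe
import cv2,json,numpy as np
for n in("side","top"):
    c=camrig.read_camera(n); cv2.imwrite(f"pics/{n}0.png",c["image"][:,:,::-1])
    print(n,c["fx"],c["fy"],c["cx"],c["cy"]);print(np.round(c["pose"],4).tolist())
o=observe();print(o)
E
```

```text
cell.py
pics
side 523.9832776894342 523.9832776894342 319.4646409922529 233.09310586688423
[[0.9442, -0.2567, 0.2062, 0.1916], [-0.3291, -0.7156, 0.6162, -0.9558], [-0.0106, -0.6497, -0.7601, 1.2961], [0.0, 0.0, 0.0, 1.0]]
top 457.27443891697425 457.27443891697425 313.85016477632047 242.80850995495783
[[0.0259, -0.998, 0.0577, 0.4383], [-0.9997, -0.0257, 0.0033, 0.0137], [-0.0018, -0.0577, -0.9983, 1.455], [0.0, 0.0, 0.0, 1.0]]
{'time': 0.1, 'qpos': array([ 1.09402014e+00,  3.42636212e-01,  1.52489700e+00,  2.39557604e-05,
        1.27541949e+00, -1.45978739e-01]), 'qvel': array([ 2.20038562e-05, -1.88880451e-03, -3.89575183e-03, -1.19819771e-03,
        1.60767289e-03,  8.56131740e-04]), 'joint_efforts': array([ 1.06136962e-03, -4.32003629e+01, -2.44694334e+01,  7.18635810e-02,
        5.25584165e-02, -4.30656598e-05]), 'tool_pos': array([0.1703265 , 0.49625149, 0.24493174]), 'tool_rot': array([-3.14025041e+00, -2.20498255e-04,  2.81078807e+00]), 'contact_force': array([ 0.16023679, -0.99742763, -0.05867313]), 'torque': array([-0.01962208,  0.04657234,  0.04620492]), 'grip_force': 0.0, 'opening': 0.09176373521830825}
```

View pics/side0.png

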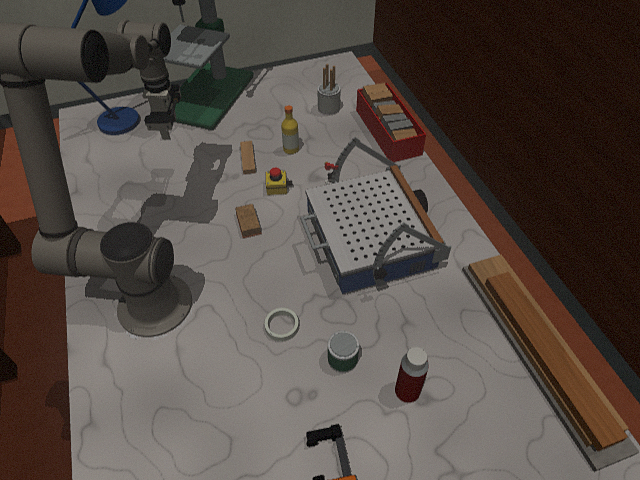

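View pics/top0.png

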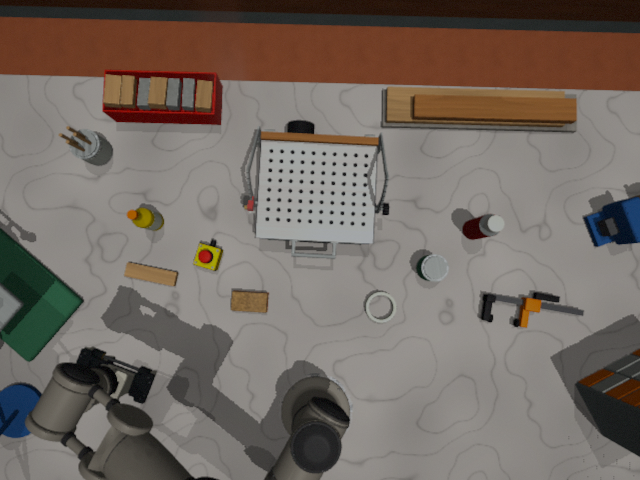

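The side view shows the sander at about (370,225), the stop cap at (276,174) and the index near (330,166). In the top view the cap is at (206,257), the handle bar at (313,255) and the index at (251,204). I'll enlarge these areas.

```bash
python3 - <<'E'
import cv2,numpy as np
s=cv2.imread("pics/side0.png");t=cv2.imread("pics/top0.png")
a=s[130:280,250:450]; b=t[120:270,190:390]
up=lambda i:cv2.resize(i,(800,600),interpolation=cv2.INTER_CUBIC)
cv2.imwrite("pics/sc.png",up(a));cv2.imwrite("pics/tc.png",up(b))
E
```

```text
(no output)
```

View pics/sc.png

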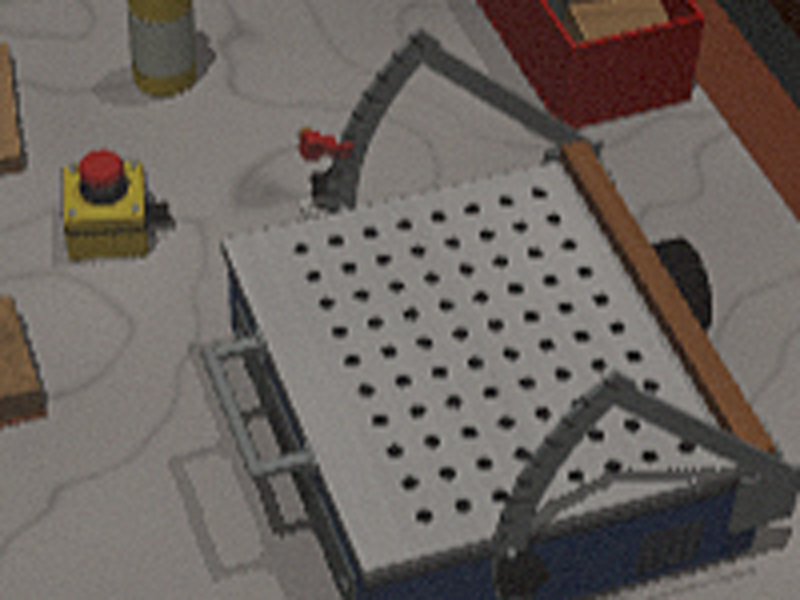

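View pics/tc.png

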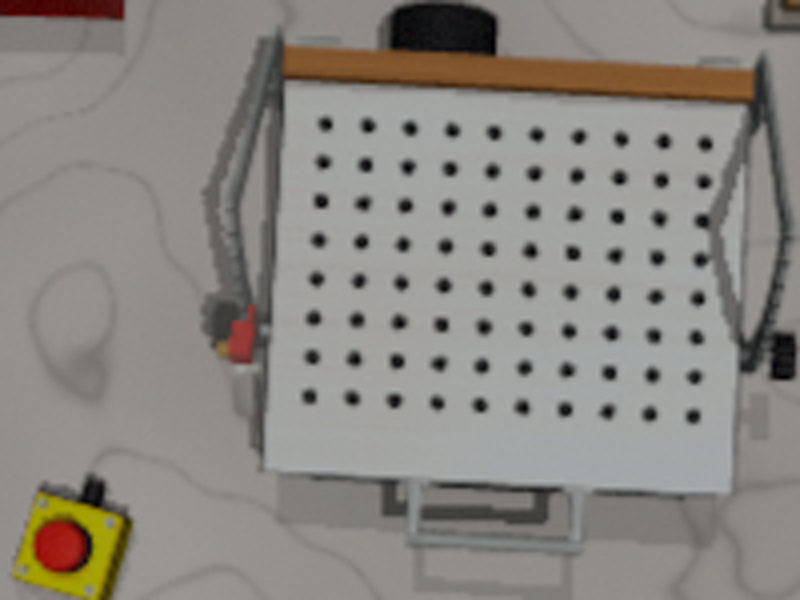

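The crops give these positions:

| Feature | Side crop | Top crop |
|---|---|---|
| Cap top | (101,165) | (61,546) |
| Bar, one end | (210,350) | (412,541) |
| Bar, other end | (258,468) | (580,547) |
| Index thin end | (345,148) | (251,318) |
| Index body | (315,143) | (242,342) |

In the top crop, the worktop's near corners are at (264,468) and (730,492).

```bash
cat > h.py <<'E'
import numpy as np
from cell import robot, camrig, hand_in, observe
C={n:camrig.read_camera(n) for n in("side","top")}
def ray(n,x,y,crop=True):
    c=C[n]
    if crop:
        o=(250,130) if n=="side" else (190,120)
        x,y=o[0]+(x+.5)/4-.5,o[1]+(y+.5)/4-.5
    P=c["pose"];d=P[:3,:3]@[(x-c["cx"])/c["fx"],(y-c["cy"])/c["fy"],1]
    return P[:3,3],d/np.linalg.norm(d)
def atz(r,z): return r[0]+r[1]*(z-r[0][2])/r[1][2]
def tri(a,b):
    A=np.stack([a[1],-b[1]],1);s=np.linalg.lstsq(A,b[0]-a[0],rcond=None)[0]
    p,q=a[0]+a[1]*s[0],b[0]+b[1]*s[1];return (p+q)/2,np.linalg.norm(p-q)
E
python3 - <<'E'
from h import *
np.set_printoptions(precision=4,suppress=True)
for k,s,t,z in[("cap",(101,160),(61,546),.084),("barL",(210,350),(412,541),.115),("barR",(258,468),(580,547),.115),("idx end",(347,148),(254,316),0.2),("idx body",(315,143),(240,345),.2)]:
    a,b=ray("side",*s),ray("top",*t);print(k,*tri(a,b),atz(a,z),atz(b,z))
for k,t in[("nearL",(264,468)),("nearR",(730,492)),("farL",(284,50)),("farR",(755,72))]:print(k,atz(ray("top",*t),.118))
for k,t in[("nearL",(224,240)),("nearR",(368,575))]:print(k,atz(ray("side",*t),.118))
E
```

```text
cap [0.4698 0.343  0.0869] 0.0015905640257416458 [0.4712 0.3459 0.084 ] [0.4691 0.3439 0.084 ]
barL [0.4808 0.0787 0.1169] 0.004429959398627767 [0.4834 0.0799 0.115 ] [0.4787 0.0793 0.115 ]
barR [ 0.4785 -0.044   0.118 ] 0.00242106413623481 [ 0.4805 -0.0419  0.115 ] [ 0.4775 -0.0438  0.115 ]
idx end [0.6335 0.1913 0.1793] 0.0032095868323062174 [0.6269 0.1698 0.2   ] [0.6288 0.1888 0.2   ]
idx body [0.611  0.2    0.1843] 0.0010594658229268023 [0.6056 0.1836 0.2   ] [0.6084 0.1978 0.2   ]
nearL [0.5293 0.1892 0.118 ]
nearR [ 0.5205 -0.1525  0.118 ]
farL [0.8407 0.1847 0.118 ]
farR [ 0.833  -0.1653  0.118 ]
nearL [0.5297 0.186  0.118 ]
nearR [ 0.5207 -0.1604  0.118 ]
```

The rows are not in the units I measure in: shifts go in shares of 0.25 m and turns go in shares of pi/2 rad. I convert before sending: 0.12 rad / 1.5708 = 0.0764.

```bash
python3 - <<'E'
from h import *
np.set_printoptions(precision=3,suppress=True)
for k,n,u,v in[("glue base","side",290,150),("glue","top",158,226),("block","top",249,298),("offcut","top",151,273)]:print(k,atz(ray(n,u,v,False),0.02))
E
```

```text
glue base [0.568 0.498 0.02 ]
glue [0.562 0.511 0.02 ]
block [0.343 0.216 0.02 ]
offcut [0.413 0.526 0.02 ]
```

>>> advance(
  ticks={"increments":[[0, 0, 0, 0, 0, 0.0764], [0, 0, 0, 0, 0, 0.0764], [0, 0, 0, 0, 0, 0.0764], [0, 0, 0, 0, 0, 0.0764], [0, 0, 0, 0, 0, 0.0764], [0, 0, 0, 0, 0, 0.0764], [0, 0, 0, 0, 0, 0.0764], [0, 0, 0, 0, 0, 0.0764]]},
  aperture=0,
  grip_n=10,
)

```text
time: 0.97
tool_pos: [0.1705, 0.4965, 0.2454]
tool_rot: [-3.141, 0.0, 1.845]
contact_force: [0.5, 0.4, 0.4]
opening: 0.0429
grip_force: 0.0
```

>>> advance(
  ticks={"increments":[[0, 0, 0, 0, 0, 0.0764], [0, 0, 0, 0, 0, 0.0764], [0, 0, 0, 0, 0, 0.0407]]},
)

```text
time: 1.22
tool_pos: [0.1705, 0.4965, 0.2454]
tool_rot: [-3.142, 0.0, 1.541]
contact_force: [0.3, 0.4, -0.4]
opening: 0.0229
grip_force: 0.0
```

In the tool's units: 0.036 m / 0.25 = 0.144, -0.018 m / 0.25 = -0.072.

>>> advance(
  ticks={"increments":[[-0.072, 0.144, 0, 0, 0, 0], [-0.072, 0.144, 0, 0, 0, 0], [-0.072, 0.144, 0, 0, 0, 0], [-0.072, 0.144, 0, 0, 0, 0], [-0.072, 0.144, 0, 0, 0, 0], [-0.072, 0.144, 0, 0, 0, 0], [-0.072, 0.144, 0, 0, 0, 0], [-0.072, 0.144, 0, 0, 0, 0]]},
)

```text
time: 1.88
tool_pos: [0.4565, 0.3444, 0.2456]
tool_rot: [3.142, -0.0, 1.547]
contact_force: [0.8, 0.7, 0.0]
opening: -0.0
grip_force: 0.0
```

>>> advance(
  ticks={"increments":[[-0.004, 0.06, 0, 0, 0, 0], [0, 0, 0.1, 0, 0, 0], [0, 0, 0.12, 0, 0, 0], [0, 0, 0.12, 0, 0, 0], [0, 0, 0.1, 0, 0, 0], [0, 0, 0.06, 0, 0, 0], [0, 0, 0, 0, 0, 0]]},
)

```text
time: 2.47
tool_pos: [0.468, 0.3432, 0.1167]
tool_rot: [-3.135, 0.004, 1.547]
contact_force: [-0.7, 0.3, -1.0]
opening: 0.0004
grip_force: 0.0
```

In the tool's units: 0.006 m / 0.25 = 0.024, 0.005 m / 0.25 = 0.02.

>>> advance(
  ticks={"increments":[[0, 0, 0.024, 0, 0, 0], [0, 0, 0.02, 0, 0, 0], [0, 0, 0.012, 0, 0, 0], [0, 0, 0.008, 0, 0, 0], [0, 0, 0.008, 0, 0, 0], [0, 0, 0, 0, 0, 0]]},
)

```text
time: 2.97
tool_pos: [0.4703, 0.3445, 0.103]
tool_rot: [3.141, -0.001, 1.547]
contact_force: [-0.4, -0.6, 0.8]
opening: 0.0003
grip_force: 0.2
```

>>> advance(
  ticks={"increments":[[0, 0, 0.008, 0, 0, 0], [0, 0, 0.008, 0, 0, 0], [0, 0, 0, 0, 0, 0], [0, 0, 0, 0, 0, 0]]},
)

```text
time: 3.3
tool_pos: [0.4703, 0.3446, 0.0989]
tool_rot: [3.141, -0.001, 1.547]
contact_force: [0.3, 0.4, 3.3]
opening: 0.0004
grip_force: 1.9
```

In the tool's units: 0.002 m / 0.25 = 0.008, 0.001 m / 0.25 = 0.004.

>>> advance(
  ticks={"increments":[[0, 0, 0.008, 0, 0, 0], [0, 0, 0.004, 0, 0, 0], [0, 0, 0.004, 0, 0, 0], [0, 0, 0, 0, 0, 0]]},
)

```text
time: 3.63
tool_pos: [0.4702, 0.3445, 0.0947]
tool_rot: [3.141, -0.001, 1.547]
contact_force: [0.4, 0.9, 4.4]
opening: 0.0003
grip_force: 2.3
```

>>> advance(
  ticks={"increments":[[0, 0, 0.004, 0, 0, 0], [0, 0, 0.004, 0, 0, 0], [0, 0, 0, 0, 0, 0], [0, 0, 0, 0, 0, 0]]},
)

```text
time: 3.97
tool_pos: [0.4703, 0.3446, 0.0944]
tool_rot: [3.14, -0.001, 1.547]
contact_force: [-3.1, -0.9, 16.9]
opening: 0.0005
grip_force: 8.4
```

In the tool's units: -0.04 m / 0.25 = -0.16, -0.03 m / 0.25 = -0.12.

>>> advance(
  ticks={"increments":[[0, 0, -0.04, 0, 0, 0], [0, 0, -0.12, 0, 0, 0], [0, 0, -0.16, 0, 0, 0], [0, 0, -0.16, 0, 0, 0], [0, 0, -0.12, 0, 0, 0]]},
)

```text
time: 4.38
tool_pos: [0.47, 0.3444, 0.2453]
tool_rot: [3.14, -0.001, 1.547]
contact_force: [0.6, -0.1, 0.1]
opening: 0.0006
grip_force: 0.0
```

>>> advance(
  ticks={"increments":[[-0.08, 0.008, 0, 0, 0, 0], [-0.164, 0.008, 0, 0, 0, 0], [-0.164, 0.008, 0, 0, 0, 0], [-0.164, 0.008, 0, 0, 0, 0], [-0.164, 0.008, 0, 0, 0, 0], [-0.164, 0.008, 0, 0, 0, 0], [-0.164, 0.008, 0, 0, 0, 0], [-0.16, 0.008, 0, 0, 0, 0]]},
  aperture=0.034,
)

```text
time: 5.05
tool_pos: [0.4778, 0.0361, 0.2421]
tool_rot: [-3.14, -0.0, 1.547]
contact_force: [0.6, 0.5, 0.1]
opening: 0.0342
grip_force: 0.0
```

>>> advance(
  ticks={"increments":[[-0.08, 0.008, 0, 0, 0, 0], [0, 0, 0.06, 0, 0, 0], [0, 0, 0.1, 0, 0, 0], [0, 0, 0.06, 0, 0, 0], [0, 0, 0, 0, 0, 0], [0, 0, 0, 0, 0, 0]]},
)

```text
time: 5.55
tool_pos: [0.4795, 0.018, 0.1869]
tool_rot: [-3.139, -0.0, 1.547]
contact_force: [0.6, 0.4, 0.9]
opening: 0.0342
grip_force: 0.0
```

```bash
python3 - <<'E'
from h import *
import cv2
s=C["side"]["image"][160:260,290:420,::-1]; t=C["top"]["image"][200:300,250:380,::-1]
cv2.imwrite("pics/chk.png",cv2.resize(np.vstack([s,t]),(780//2*2,1200//2*2))[:,:] if 0 else cv2.resize(np.hstack([s,t]),(800,308),interpolation=cv2.INTER_CUBIC))
E
```

```text
(no output)
```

View pics/chk.png

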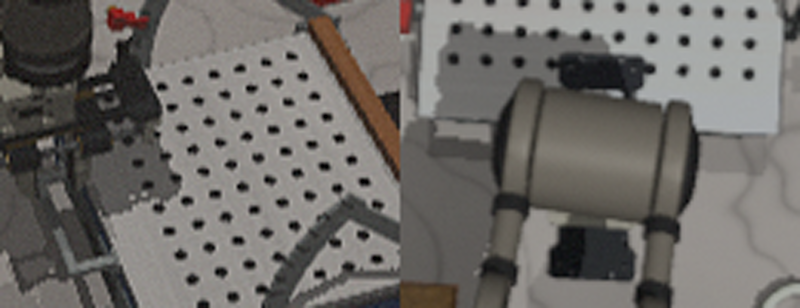

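The side crop shows the gripper straddling the bar line, with the fingertips near (55,180). The top view of the bar is hidden by the wrist. I'll lower gently and watch the force.

In the tool's units: 0.02 m / 0.25 = 0.08, 0.015 m / 0.25 = 0.06.

>>> advance(
  ticks={"increments":[[0, 0, 0.06, 0, 0, 0], [0, 0, 0.08, 0, 0, 0], [0, 0, 0.024, 0, 0, 0], [0, 0, 0.016, 0, 0, 0], [0, 0, 0.016, 0, 0, 0], [0, 0, 0, 0, 0, 0]]},
)

```text
time: 6.15
tool_pos: [0.4804, 0.0181, 0.1388]
tool_rot: [3.141, -0.0, 1.547]
contact_force: [-0.1, -0.2, -0.6]
opening: 0.0341
grip_force: 0.0
```

>>> advance(
  ticks={"increments":[[0, 0, 0.024, 0, 0, 0], [0, 0, 0.024, 0, 0, 0], [0, 0, 0.02, 0, 0, 0], [0, 0, 0.02, 0, 0, 0], [0, 0, 0, 0, 0, 0]]},
)

```text
time: 6.57
tool_pos: [0.4795, 0.0181, 0.1154]
tool_rot: [-3.14, -0.0, 1.547]
contact_force: [-0.2, -0.0, 0.0]
opening: 0.034
grip_force: 0.0
```

No contact on the way down, so I'll go slightly lower and close the fingers.

In the tool's units: 0.002 m / 0.25 = 0.008.

>>> advance(
  ticks={"increments":[[0, 0, 0.008, 0, 0, 0], [0, 0, 0, 0, 0, 0], [0, 0, 0, 0, 0, 0], [0, 0, 0, 0, 0, 0], [0, 0, 0, 0, 0, 0], [0, 0, 0, 0, 0, 0]]},
  aperture=0.0,
  grip_n=35,
)

```text
time: 7.07
tool_pos: [0.4813, 0.0179, 0.1149]
tool_rot: [3.139, -0.0, 1.547]
contact_force: [5.8, 1.0, -3.6]
opening: 0.011
grip_force: 35.0
```

In the tool's units: -0.0073 m / 0.25 = -0.0292, -0.0036 m / 0.25 = -0.0144, 0.02 rad / 1.5708 = 0.0127.

>>> advance(
  ticks={"increments":[[0, 0, -0.0144, 0.0064, 0, 0], [0, 0, -0.0292, 0.0127, 0, 0], [0, 0, -0.0292, 0.0127, 0, 0], [0, 0, -0.0292, 0.0127, 0, 0], [0, 0, -0.0292, 0.0127, 0, 0], [0, 0, -0.0144, 0.0064, 0, 0], [0, 0, 0, 0, 0, 0]]},
)

```text
time: 7.65
tool_pos: [0.4835, 0.0179, 0.1518]
tool_rot: [-3.045, -0.0, 1.547]
contact_force: [6.8, 1.4, -4.5]
opening: 0.0106
grip_force: 35.0
```

In the tool's units: -0.0109 m / 0.25 = -0.0436, -0.0091 m / 0.25 = -0.0364, 0.03 rad / 1.5708 = 0.0191.

>>> advance(
  ticks={"increments":[[0, 0, -0.0144, 0.0064, 0, 0], [0, 0.0004, -0.0364, 0.0159, 0, 0], [0, 0.0004, -0.0436, 0.0191, 0, 0], [0, 0.0004, -0.0436, 0.0191, 0, 0], [0, 0.0004, -0.0436, 0.0191, 0, 0], [0, 0.0004, -0.0364, 0.0159, 0, 0], [0, 0, -0.0216, 0.0095, 0, 0], [0, 0, 0, 0, 0, 0]]},
)

```text
time: 8.32
tool_pos: [0.4948, 0.0176, 0.2103]
tool_rot: [-2.882, -0.0, 1.547]
contact_force: [9.4, -0.1, -5.3]
opening: 0.0115
grip_force: 35.0
```

```bash
python3 - <<'E'
from h import *
import cv2
s=C["side"]["image"][130:220,290:410,::-1];t=C["top"]["image"][150:240,220:340,::-1]
cv2.imwrite("pics/up1.png",np.vstack([cv2.resize(s,(400,300),interpolation=2),cv2.resize(t,(400,300),interpolation=2)]))
cv2.imwrite("pics/up1s.png",cv2.resize(C["side"]["image"][140:200,300:380,::-1],(800,600),interpolation=2))
E
```

```text
(no output)
```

View pics/up1s.png

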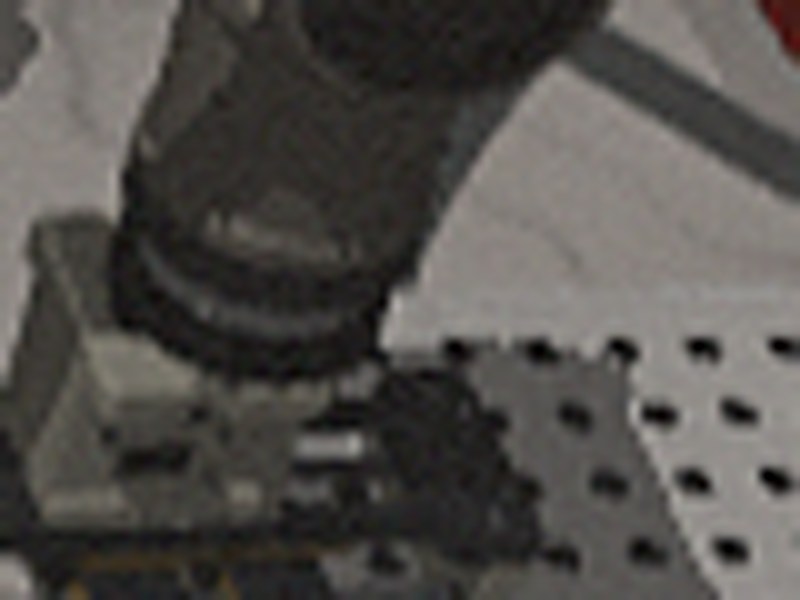

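The arm now hides the index in the side view, so I'll look from the top.

```bash
python3 - <<'E'
from h import *
import cv2
cv2.imwrite("pics/up1t.png",cv2.resize(C["top"]["image"][175:235,220:300,::-1],(800,600),interpolation=2))
E
```

```text
(no output)
```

View pics/up1t.png

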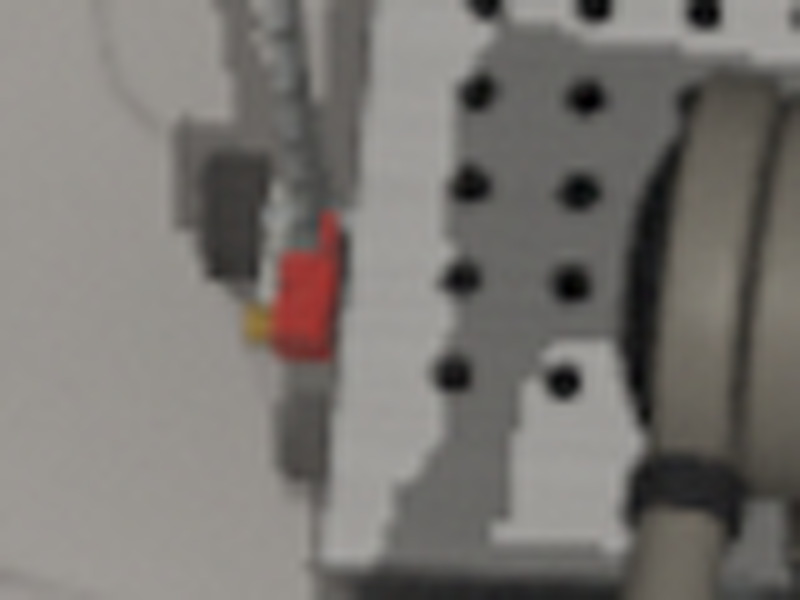

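Top crop: the red block spans (275–335, 250–360), and its inner finger reaches (330,212). The pointer is hidden underneath it. I'll refine the index height from the original side image.

```bash
python3 - <<'E'
import cv2,numpy as np
a=cv2.imread("pics/side0.png")[155:185,315:355]; b=cv2.imread("pics/top0.png")[188:218,235:275]
cv2.imwrite("pics/z.png",np.hstack([cv2.resize(i,(400,300),interpolation=2) for i in(a,b)]))
E
```

```text
(no output)
```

View pics/z.png

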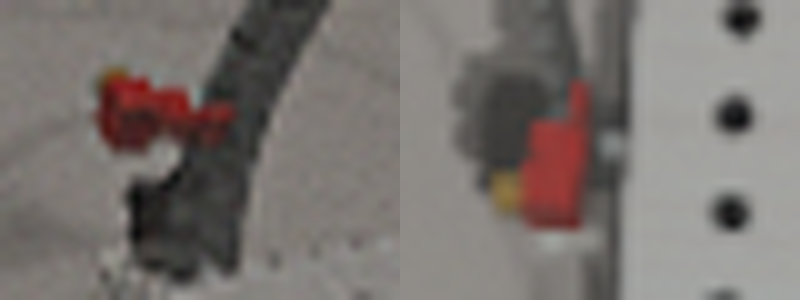

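```bash
python3 - <<'E'
from h import *
f=lambda n,x,y:ray(n,(315 if n=="side" else 235)+(x+.5)/10-.5,(155 if n=="side" else 188)+(y+.5)/10-.5,False)
for k,s,t in[("tip",(230,117),(179,83)),("tip lo",(222,130),(179,83)),("body",(135,113),(155,172))]:
    p,g=tri(f("side",*s),f("top",*t)); h=np.array([.8445+.025*(p[1]-.009),.112]); d=h-[p[0],p[2]]
    print(k,p.round(4),round(g,4),"r",np.hypot(*d).round(4),"ang",np.arctan2(-d[1],d[0]).round(3))
p=atz(f("top",210,145),.112);print("pointer",p,.8445+.025*(p[1]-.009)-p[0])
E
```

```text
tip [0.6402 0.1942 0.1766] 0.0001 r 0.2187 ang 0.3
tip lo [0.6397 0.1955 0.1705] 0.0029 r 0.2175 ang 0.272
body [0.6123 0.1997 0.1825] 0.0035 r 0.2473 ang 0.289
pointer [0.63213909 0.19359155 0.112     ] 0.21697570358646678
```

In the tool's units: -0.0047 m / 0.25 = -0.0188, -0.0025 m / 0.25 = -0.01, 0.013 rad / 1.5708 = 0.0083.

>>> advance(
  ticks={"increments":[[0, 0, -0.01, 0.0045, 0, 0], [0, 0, -0.0188, 0.0083, 0, 0], [0, 0, -0.01, 0.0045, 0, 0], [0, 0, 0, 0, 0, 0], [0, 0, 0, 0, 0, 0], [0, 0, 0, 0, 0, 0], [0, 0, 0, 0, 0, 0], [0, 0, 0, 0, 0, 0]]},
)

```text
time: 9.28
tool_pos: [0.4972, 0.0175, 0.2187]
tool_rot: [-2.856, -0.0, 1.547]
contact_force: [11.7, -0.4, -6.8]
opening: 0.0105
grip_force: 35.0
```

```bash
python3 - <<'E'
from h import *
import cv2
o=observe();print(o["tool_pos"],o["tool_rot"],np.arcsin((o["tool_pos"][2]-.1149)/.363))
s=C["side"]["image"][120:270,220:420,::-1];t=C["top"]["image"][120:270,190:390,::-1]
cv2.imwrite("pics/fin.png",np.hstack([cv2.resize(i,(400,300),interpolation=2) for i in(s,t)]))
E
```

```text
[0.49723317 0.01751812 0.21868469] [-2.85584596e+00 -1.54837694e-04  1.54669113e+00] 0.2899540950520278
```

View pics/fin.png

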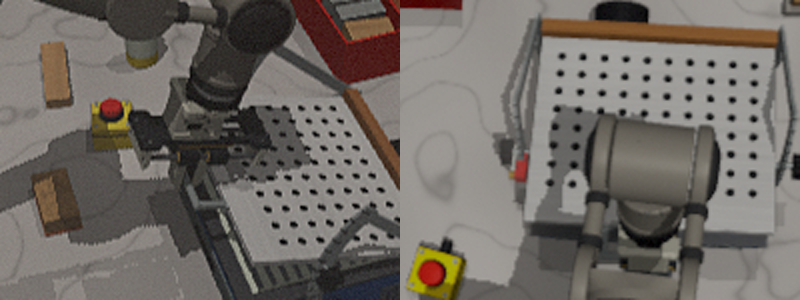

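The bar is held, the worktop is raised to about 0.29 rad, the cap stands low on the yellow box at (431,272) in the top half, and the bystanders are in place. I'll hand in.

```bash
python3 -c "
from cell import robot, camrig, hand_in, observe
print(hand_in())"
```

```text
the job is handed in; nothing more can be done
None
```

I pressed the stop cap to its hard stop, then raised the worktop by its handle and am holding it steady at about 0.29 rad; I measured the red index at about 0.29 to 0.30 rad but could not see the pointer meet it, and the job is handed in with no verdict shown.

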